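# Seat the brass key-rail tube in the V-blocks and clamp it for drilling

## Task

Take the brass tube from the spoon rest in the open plywood box, lay it gently into the two V-blocks of the drilling jig so that it beds down in both, and slide it along the V's until its end bears lightly against the end stop. Then close the toggle clamp on it by pressing the red handle down until it locks, and leave it clamped there with your hand away. The tube is thin-walled and the stop is only finger-tight, so feel your way and never force it, and leave the other things in the box alone.

Things in the scene. Friction and masses are not known exactly. Their poses are not given: they have to be found in the camera images.
- jig: Drilling jig, fixed: plywood board 170 x 235 mm, 18 mm thick, with two V-blocks, end stop and toggle clamp. Origin: on the table top, below the V axis, half-way between the V-blocks. x: level, from the V's towards the clamp; y: along the V's towards the stop; z up. A tube bedded in both V's has its axis along y at x = 0, z = 58.4 mm.
- vblocks: Two steel V-blocks; origin and axes as the jig. Each 30 mm long (y), 50 mm wide, top 58 mm above the table, 90 degree V 36 mm wide at the top, flanks meeting 40 mm above the table. They span y = -71 to -41 and 41 to 71 mm; the 82 mm gap between them is free for fingers down to the board, 18 mm above the table.
- stop: End stop: aluminium bracket 34 mm wide, 64 mm high, black thumbscrew on top (to 99 mm above the table). Origin: under its face to the V-blocks, jig y = 122 mm; axes as the jig. Its rod, with a flat 16 mm head (stop_rod_c1) on the axis of the bedded tube, is set differently each time and not measured: the head's face lies at jig y = 80 to 104 mm. Push on it with 2 to 5 N; over 10 N is too hard.
- clamp: Toggle clamp behind the V-block nearer the stop; origin and axes as the jig. Riser and cheeks: x = 42 to 105, y = 38 to 74, up to z = 120 mm. Starts open: bar upright, up to z = 180 mm, its spindle pointing to the V side no nearer than x = 45 mm. Closed: the bar lies level and its sprung rubber pad presses on the tube with about 7 N at x = 0, y = 56 mm.
- clamp_handle (a joint): Angle of the clamp's red handle: 0 = open (standing 1.085 rad above level), grows as it is pressed down, 1.085 = locked, level, on its rest. Stays where it is left. About 2 N at the grip moves it, up to 4 N near the end where the pad bites; past 1.04 (over centre) it holds itself. The bar follows it. Over 35 N of push on it is too hard.
- handle_grip (a point): Middle of the red handle's thickness, 75 mm from its pivot. Pivot: jig x = 97, y = 56, z = 86 mm, axis along y. The handle runs from it to jig +x and up, at (1.085 - joint value) above level. Red sleeve 18 mm wide (y), 14 mm thick, 22 to 90 mm from the pivot. Site x points outwards along the handle, z out of its upper side, where one presses.
- tube_center (a point): Centre of the brass tube: 26 mm diameter, 180 mm long, about 0.23 kg, black end caps; x is the tube's axis, both ends alike. It starts level in the notches of the wooden spoon rest in the open box, its centre 35 mm above the box's inner floor (146 mm above the table). Thin-walled: over 25 N into the V-blocks is too hard.
- station: Key station, fixed: a lidded plywood box, lid closed, with an open plywood box on it. Origin on the table, x away from the robot, z up. Open box: outer x = -85 to 195 mm, y = -190 to 190 mm, walls 9 mm thick, their tops 157 mm above the table, inner floor 111 mm above the table.
- spoon_rest: Dark wooden spoon rest, fixed in the box: base 64 mm (x) by 106 mm (y), 8 mm thick, with two cross rails centred at y = -46 and 46 mm, 14 mm thick, 34 mm high on both sides of the tube (16 to 32 mm from its middle). Origin: centre of its underside. Between the rails (78 mm) only the 8 mm base lies below the tube: room for fingers.
- cactus_center (a point): Centre of the white ceramic pot (68 mm wide, 62 mm high, cactus up to 108 mm), loose in the box. Leave alone.
- case_center (a point): Centre of the sunglasses case (62 x 155 x 38 mm), loose in the box. Leave alone.
- carabiner_center (a point): Centre of the aluminium carabiner (78 x 40 mm, 8 mm thick), loose in the box. Leave alone.
- keyring_center (a point): Middle of the key ring with two keys (75 x 40 mm, flat), loose in the box. Leave alone.
Not all that is in view belongs to the job. Leave any blue or green look-alike of the part that bears tube_center alone.

How it is judged:
By the outcome, as a careful person would: the job done as asked, in the order asked, and still so for the second after the job is handed in, with the robot touching nothing.
It also fails if it takes over 67 s, if anything falls off the work surface, if the arm or the gripper's body presses on something with over 40 N, if the wrist force passes 120 N, or if a joint passes its speed limit or range.

## Robot

A 6-joint arm with a two-finger parallel gripper is mounted at the origin on the work surface. World frame = base frame: x ahead of the robot, y to its left, z up, the work surface at z = 0. Lengths are in m, angles in rad, forces in N, time in s.
With the tool pointing down it reaches from about 0.35 to 0.925 m from the base axis. Payload 6.4 kg.
Tool frame: the origin (TCP) lies on the front face of the gripper's body, between the roots of the fingers; the fingertips stand 73 mm ahead of it and the grasp point (between the pads) lies 54 mm ahead of it; z points along the fingers, y is the direction in which the jaws open and shut (so a half turn about z gives the same grasp; the last joint's range is limited). The gripper opens to 85 mm and grips with 20 to 120 N. Pads are 22 mm wide; open, the fingers measure 114 mm over their backs; the gripper's body (76 mm by 85 mm) begins 54 mm behind the grasp point. The pads swing forward as they close: fully open they stand 13 mm farther back than shut.
Start: joints at [1.045, 0.245, 1.558, -0, 1.339, -0.174], TCP at [0.224, 0.61, 0.304] pointing down, gripper open.
Joint ranges: [-3.13, 3.13], [-1.02, 2.26], [0.13, 2.54], [-0.95, 4.09], [0.21, 2.88], [-2.74, 2.74]. Speed limits (rad/s): [2.57, 2.57, 3.14, 3.14, 3.14, 3.14].

## Interface

Orientations are given as a unit quaternion [x, y, z, w].
In Python, from workcell import status, imaging, job gives the robot as it stands.
- The arm moves only by the tool move_arm, never from a script. Its argument "targets" is a list of rows, each an object of numbers: "gripper": the finger opening in mm, from 0 to 85.4; "x", "y", "z": the shift along the tool's x, y, z scaled (see below); "yaw": the turn about the tool's z scaled (see below). In form: [{"gripper": .., "x": .., "y": .., "z": .., "yaw": ..}, ...]. A call has exactly 8 rows; each row shifts and turns the commanded pose from where the row before left it, along the tool's axes as they then stand; what a row does not reach is not made up. The controller multiplies each number of a shift by 4 cm and each number of a turn by 4 degrees. A row lasts 1/12 s, in which the tool goes at most 41.7 mm and 7.16 degrees, less where a joint would pass 70% of its speed; a pose out of reach is approached as far as the arm can. A call with a number of a shift or a turn outside -1 to 1 is refused whole. A call with a gripper value outside its range is refused whole. The fingers move at their own pace and stop on an object; "newtons" is the grip in N (left out, the last holds). Time passes only in rows, so rows that do not move let the fingers close, or fill a call up. It gives the time, the measured TCP pose, the force and the opening at its end, in the units of the state.
- status.get_obs(): the state, without advancing time (a new reading comes with each control period).
- imaging.camera(name): name is "scene" or "side" or "wrist"; returns the picture (384x512x3 uint8, red, green, blue); there is no depth.
- imaging.camera_model(name): a dict with "mtx" (3x3 intrinsics, pixels), "T" (4x4, takes a point from camera to world coordinates). Camera axes: x right, y down, z forward; pixel columns grow to the right and rows downward; lengths in m; the calibration is good to about 2 mm. A picture is of the moment at which its call begins: read the wrist's pose just before it. camera_model takes no time and is no camera call; for the wrist camera it gives the pose at the moment of the call.
- job.finish_job(): hands the job in, once; it reports no verdict.
The state is a dict: "t": time; "q": joint angles; "dq": joint speeds; "joint_efforts": joint torques, N m; "position": TCP position; "orientation": TCP orientation; "force": force on the tool from outside, world axes, zero at the start; "ft_torque": the same for the moment, N m; "grip_width": opening from 0.0 (shut) to 1.0 (fully open).
Only numpy, scipy, OpenCV 4.12 (cv2) and the standard library are available. Lean on these libraries where they do the work, as an engineer would, in place of code of your own. Each camera call takes 0.05 s, during which the arm holds its last target. There are 200 camera calls.

## Working session

There is one attempt and no reset: what is moved stays moved. The work goes in short steps, Python scripts to look and compute and a tool call to move; the robot and the scene stay as the last step left them, time stands still between calls to the robot, and variables do not carry over. Pictures are saved under pics/ and viewed, about 8 in all and at most 12, crops included, and the job is handed in when it is done.

Besides the shell and the picture viewer there is one more tool, called after "Emit:" as name([rows], argument=value, ...), one row to a line, values as JSON. move_arm: Moves the arm, as the interface text tells. Shifts and turns lie within -1 to 1; 1 stands for 4 cm of shift or 4 degrees of turn. Its arguments: {"type":"object","properties":{"targets":{"type":"array"},"newtons":{"type":"number"}},"required":["targets"]}

```bash
mkdir -p pics; cat > h.py <<'E'
import numpy as np, cv2
from workcell import status, imaging, job
def shot(n,f):
    im=imaging.camera(n); cv2.imwrite(f'pics/{f}.png',im[:,:,::-1]); return im
def px(n,P,m=None):
    m=m or imaging.camera_model(n); T=np.linalg.inv(np.array(m['T'])); c=T[:3,:3]@np.array(P)+T[:3,3]; u=np.array(m['mtx'])@c; return u[:2]/u[2]
def ray(n,uv,z,m=None):
    m=m or imaging.camera_model(n); T=np.array(m['T']); d=T[:3,:3]@np.linalg.solve(np.array(m['mtx']),[*uv,1]); o=T[:3,3]; return o+d*(z-o[2])/d[2]
E
python3 - <<'E'
from h import *
import pickle
o=status.get_obs(); print({k:np.round(v,3).tolist() for k,v in o.items()})
a=[shot(n,n+'0') for n in('scene','side','wrist')]
for n in('scene','side','wrist'):
    m=imaging.camera_model(n); print(n,np.round(m['T'],3).tolist(),np.round(m['mtx'],1).tolist())
cv2.imwrite('pics/ss.png',cv2.resize(np.hstack(a[:2]),(800,300))[:,:,::-1])
E
```

```text
{'t': 0.0, 'q': [1.045, 0.246, 1.559, 0.0, 1.339, -0.174], 'dq': [0.002, 0.0, -0.0, 0.0, 0.0, 0.001], 'joint_efforts': [0.001, -42.951, -32.612, -0.0, 0.005, -0.0], 'position': [0.224, 0.61, 0.303], 'orientation': [0.175, 0.985, -0.001, -0.0], 'force': [-0.126, -0.248, 0.488], 'ft_torque': [-0.008, 0.012, -0.014], 'grip_width': 1.001}
scene [[-0.494, 0.736, -0.463, 1.001], [0.87, 0.412, -0.273, 0.289], [-0.01, -0.537, -0.843, 1.174], [0.0, 0.0, 0.0, 1.0]] [[409.8, 0.0, 257.2], [0.0, 409.8, 187.4], [0.0, 0.0, 1.0]]
side [[0.758, -0.481, 0.44, -0.266], [-0.652, -0.538, 0.534, -0.89], [-0.02, -0.692, -0.722, 1.222], [0.0, 0.0, 0.0, 1.0]] [[492.0, 0.0, 251.0], [0.0, 492.0, 192.5], [0.0, 0.0, 1.0]]
wrist [[0.344, 0.893, 0.291, 0.149], [0.939, -0.326, -0.11, 0.638], [-0.003, 0.311, -0.95, 0.373], [0.0, 0.0, 0.0, 1.0]] [[282.0, 0.0, 257.3], [0.0, 282.0, 190.1], [0.0, 0.0, 1.0]]
```

View pics/scene0.png

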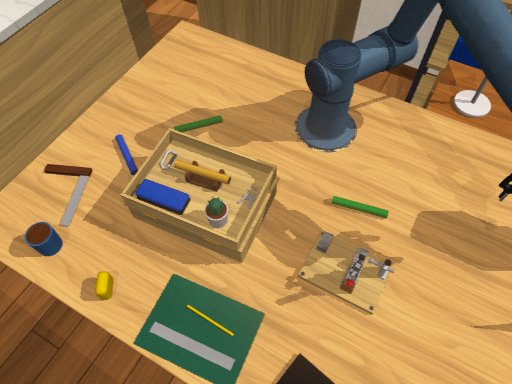

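View pics/side0.png

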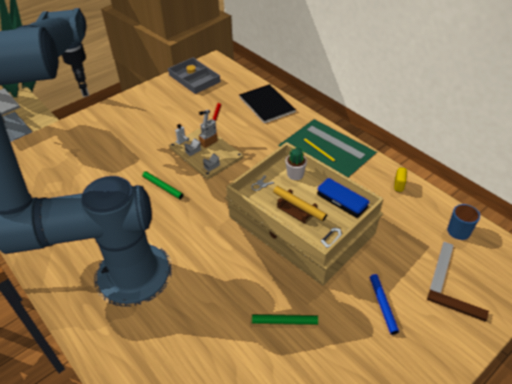

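The scene view shows the tube at (172..230, 162..181) in the box and the jig around (350,270). In the side view the tube is at (300,202) and the jig at (205,145). Next come enlarged crops of the jig and the box.

```bash
python3 - <<'E'
from h import *
A=cv2.imread('pics/scene0.png');B=cv2.imread('pics/side0.png')
c1=A[225:315,290:400];c2=B[95:185,155:265]
j=np.hstack([cv2.resize(c,None,fx=3.6,fy=3.6,interpolation=cv2.INTER_CUBIC) for c in(c1,c2)])
d1=A[130:255,120:280];d2=B[140:265,225:385]
k=np.hstack([cv2.resize(c,None,fx=2.5,fy=2.5,interpolation=cv2.INTER_CUBIC) for c in(d1,d2)])
cv2.imwrite('pics/jb.png',np.vstack([cv2.resize(j,(792,250+74)),cv2.resize(k,(792,276))]) if 0 else j); print(j.shape)
def tube(im,roi,n):
    h=cv2.cvtColor(im,cv2.COLOR_BGR2HSV); m=cv2.inRange(h,(17,165,110),(28,255,255)); M=np.zeros_like(m); x0,x1,y0,y1=roi; M[y0:y1,x0:x1]=m[y0:y1,x0:x1]
    cs,_=cv2.findContours(M,0,1); c=max(cs,key=cv2.contourArea); r=cv2.minAreaRect(c); print(n,cv2.contourArea(c),r)
    p=cv2.boxPoints(r); e=sorted([(np.linalg.norm(p[i]-p[(i+1)%4]),i) for i in range(4)])[:2]
    for _,i in e:
        uv=(p[i]+p[(i+1)%4])/2; print(uv,ray(n,uv,.146).round(4))
tube(A,(120,280,130,250),'scene'); tube(B,(225,385,140,270),'side')
for nm,im in(('scene',A),('side',B)):
    h=cv2.cvtColor(im,cv2.COLOR_BGR2HSV); m=cv2.inRange(h,(0,170,90),(6,255,255))|cv2.inRange(h,(174,170,90),(180,255,255))
    cs,_=cv2.findContours(m,0,1)
    for c in cs:
        if cv2.contourArea(c)>8: print(nm,'red',cv2.minAreaRect(c))
E
```

```text
(324, 792, 3)
scene 403.5 ((201.13522338867188, 171.1672821044922), (56.6722526550293, 8.351699829101562), 17.35402488708496)
[174.08896 162.71532] [ 0.4836 -0.3133  0.146 ]
[228.18149 179.61925] [ 0.4553 -0.1337  0.146 ]
side 416.5 ((298.77459716796875, 202.2435302734375), (57.153377532958984, 8.853734016418457), 30.25643539428711)
[274.09067 187.84456] [ 0.4562 -0.1252  0.146 ]
[323.45853 216.6425 ] [ 0.4837 -0.3056  0.146 ]
scene red ((349.8000183105469, 282.8999938964844), (6.7082037925720215, 6.260990142822266), 26.56505012512207)
side red ((216.3500213623047, 110.95000457763672), (3.1622776985168457, 16.76007080078125), 18.434947967529297)
```

View pics/jb.png

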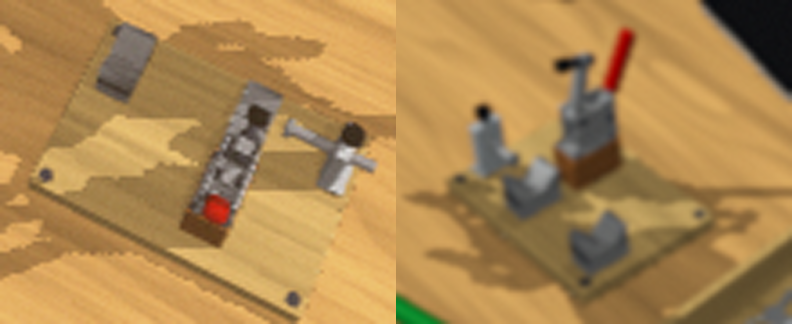

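The jig crop shows one V-block at upper left, the clamp in front of the second, and the stop at the right. All the board corners can be found. I'll estimate the jig's pose from them, then take a closer wrist view on the way past.

```bash
python3 - <<'E'
from h import *
S=lambda u,v:(290+u/3.6-.4,225+v/3.6-.4)
D=lambda u,v:(155+(u-396)/3.6-.4,95+v/3.6-.4)
for t,uv in dict(leftfront=(33,184),rightfront=(298,317),topleft=(113,27)).items(): print(t,ray('scene',S(*uv),.018).round(4))
for t,uv in dict(near=(585,293),right=(716,212),left=(450,178)).items(): print('side',t,ray('side',D(*uv),.018).round(4))
print('stop screw top', ray('scene',S(352,130),.099).round(4), ray('side',D(484,108),.099).round(4))
print('Vfar bottom far edge',ray('side',D(600,240),.04),ray('side',D(530,185),.04))
print('red scene @.152',ray('scene',(349.8,282.9),.155), 'side',ray('side',(216.35,110.95),.134))
E
```

```text
leftfront [0.5744 0.1734 0.018 ]
rightfront [0.5701 0.4003 0.018 ]
topleft [0.4132 0.1705 0.018 ]
side near [0.4062 0.1654 0.018 ]
side right [0.5777 0.1706 0.018 ]
side left [0.405  0.3976 0.018 ]
stop screw top [0.4445 0.3767 0.099 ] [0.4475 0.3788 0.099 ]
Vfar bottom far edge [0.45037286 0.19614957 0.04      ] [0.44761409 0.30998328 0.04      ]
red scene @.152 [0.57816721 0.30940281 0.155     ] side [0.57279567 0.3131925  0.134     ]
```

```bash
cat >> h.py <<'E'
def yang(o=None):
    o=o or status.get_obs(); x,y,z,w=o['orientation']; return np.degrees(np.arctan2(1-2*(x*x+z*z),2*(x*y-w*z)))
def plan(P,ang,n,g=85,start=None,round_=2):
    """rows (text) from measured pose to world P and tool-y angle ang in n rows"""
    o=status.get_obs(); p=np.array(o['position']); a=yang(o)
    if start is not None: p,a=np.array(start[:3]),start[3]
    P=np.array(P); yw=round(((a-ang+180)%360-180)/4/n,round_)
    for i in range(n):
        s=(P-p)/(n-i); c,sn=np.cos(np.radians(a)),np.sin(np.radians(a))
        X=np.array([-sn*-1,-c,0])*1.; Y=np.array([c,sn,0]); X=np.cross(Y,[0,0,-1])
        v=[round(float(k),round_) for k in (s@X/.04,s@Y/.04,-s[2]/.04)]
        p=p+.04*(v[0]*X+v[1]*Y-v[2]*np.array([0,0,1])); a-=yw*4
        print('{"gripper":%g,"x":%g,"y":%g,"z":%g,"yaw":%g},'%(g,*v,yw), '' if (i+1)%8 else '\n')
    print('end',p.round(4),round(a,2))
E
python3 - <<'E'
from h import *
plan([.46,.30,.30],9,16)
E
```

```text
{"gripper":85,"x":-0.51,"y":-0.33,"z":0,"yaw":0.95}, 
{"gripper":85,"x":-0.53,"y":-0.29,"z":0,"yaw":0.95}, 
{"gripper":85,"x":-0.55,"y":-0.26,"z":0.01,"yaw":0.95}, 
{"gripper":85,"x":-0.57,"y":-0.22,"z":0,"yaw":0.95}, 
{"gripper":85,"x":-0.58,"y":-0.18,"z":0.01,"yaw":0.95}, 
{"gripper":85,"x":-0.59,"y":-0.14,"z":0,"yaw":0.95}, 
{"gripper":85,"x":-0.6,"y":-0.1,"z":0.01,"yaw":0.95}, 
{"gripper":85,"x":-0.61,"y":-0.06,"z":0,"yaw":0.95}, 

{"gripper":85,"x":-0.61,"y":-0.02,"z":0.01,"yaw":0.95}, 
{"gripper":85,"x":-0.61,"y":0.02,"z":0,"yaw":0.95}, 
{"gripper":85,"x":-0.61,"y":0.06,"z":0.01,"yaw":0.95}, 
{"gripper":85,"x":-0.6,"y":0.1,"z":0,"yaw":0.95}, 
{"gripper":85,"x":-0.59,"y":0.13,"z":0.01,"yaw":0.95}, 
{"gripper":85,"x":-0.58,"y":0.18,"z":0,"yaw":0.95}, 
{"gripper":85,"x":-0.57,"y":0.21,"z":0.01,"yaw":0.95}, 
{"gripper":85,"x":-0.56,"y":0.25,"z":0,"yaw":0.95}, 

end [0.4599 0.3    0.3002] 9.04
```

Emit:
move_arm([
  {"gripper": 85,"x": -0.51,"y": -0.33,"z": 0,"yaw": 0.95},
  {"gripper": 85,"x": -0.53,"y": -0.29,"z": 0,"yaw": 0.95},
  {"gripper": 85,"x": -0.55,"y": -0.26,"z": 0,"yaw": 0.95},
  {"gripper": 85,"x": -0.57,"y": -0.22,"z": 0,"yaw": 0.95},
  {"gripper": 85,"x": -0.58,"y": -0.18,"z": 0,"yaw": 0.95},
  {"gripper": 85,"x": -0.59,"y": -0.14,"z": 0,"yaw": 0.95},
  {"gripper": 85,"x": -0.6,"y": -0.1,"z": 0,"yaw": 0.95},
  {"gripper": 85,"x": -0.61,"y": -0.06,"z": 0,"yaw": 0.95},
])

```text
t: 0.82
position: [0.3424, 0.4543, 0.3036]
orientation: [0.428, 0.904, -0.0, -0.0]
force: [0.5, 0.3, 1.1]
grip_width: 0.994
```

Emit:
move_arm([
  {"gripper": 85,"x": -0.61,"y": -0.02,"z": 0,"yaw": 0.95},
  {"gripper": 85,"x": -0.61,"y": 0.02,"z": 0,"yaw": 0.95},
  {"gripper": 85,"x": -0.61,"y": 0.06,"z": 0,"yaw": 0.95},
  {"gripper": 85,"x": -0.6,"y": 0.1,"z": 0,"yaw": 0.95},
  {"gripper": 85,"x": -0.59,"y": 0.13,"z": 0,"yaw": 0.95},
  {"gripper": 85,"x": -0.58,"y": 0.18,"z": 0,"yaw": 0.95},
  {"gripper": 85,"x": -0.57,"y": 0.21,"z": 0,"yaw": 0.95},
  {"gripper": 85,"x": -0.56,"y": 0.25,"z": 0,"yaw": 0.95},
])

```text
t: 1.48
position: [0.4605, 0.2992, 0.3036]
orientation: [0.65, 0.76, -0.0, -0.0]
force: [0.5, -0.3, 0.2]
grip_width: 0.992
```

```bash
python3 - <<'E'
from h import *
import pickle
shot('scene','warm')
o=status.get_obs(); m=imaging.camera_model('wrist'); im=shot('wrist','w1'); pickle.dump(m,open('m1.pkl','wb'))
print(o['t'],o['position'],yang(o)); cv2.imwrite('pics/w1b.png',cv2.resize(im[:,:,::-1],(800,600),interpolation=cv2.INTER_CUBIC))
E
```

```text
1.5333 [0.46274171 0.29659076 0.30367878] 8.548358125860918
```

View pics/w1b.png

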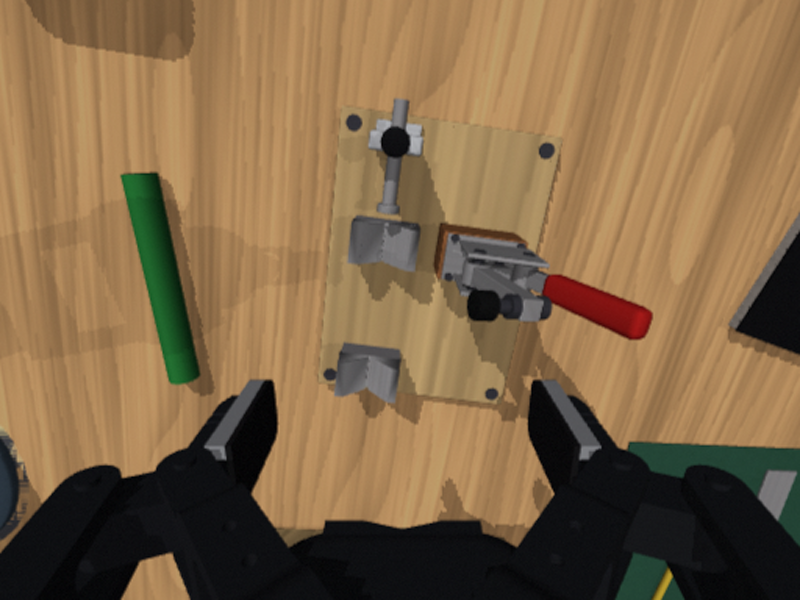

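The wrist view shows both V-blocks at about (384,243) and (368,372), the stop head's face near (388,214), and all four board corners (pixels of the 800x600 picture). I'll fit the jig pose to these points.

```bash
cat > fit.py <<'E'
from h import *
import pickle
m=pickle.load(open('m1.pkl','rb'))
r=lambda u,v,z:ray('wrist',((u+.5)*.64-.5,(v+.5)*.64-.5),z,m)
B=[((340,106),(-.5,1)),((561,137),(1,1)),((497,404),(1,-1)),((319,383),(-.5,-1))]
W=np.array([r(*b[0],.018) for b in B]); print(W.round(4).tolist()); print([np.linalg.norm(W[i]-W[(i+1)%4]).round(4) for i in range(4)])
V=[((351,219),(-25,71)),((419,222),(25,71)),((349,263),(-25,41)),((416,271),(25,41)),((343,345),(-25,-41)),((400,348),(25,-41)),((336,391),(-25,-71)),((397,403),(25,-71))]
Wv=np.array([r(*v[0],.058) for v in V])[:,:2]; L=np.array([v[1] for v in V])/1000.
def rig(L,W):
    a=L-L.mean(0);b=W-W.mean(0); t=np.arctan2((a[:,0]*b[:,1]-a[:,1]*b[:,0]).sum(),(a*b).sum()); R=np.array([[np.cos(t),-np.sin(t)],[np.sin(t),np.cos(t)]]); o=W.mean(0)-R@L.mean(0); print('yaw',np.degrees(t).round(2),'o',o.round(4),'res',((L@R.T+o-W)*1000).round(1).tolist()); return R,o
R,o=rig(L,Wv)
h=r(389,214,.0584)[:2]; print('head',R.T@(h-o)); 
print('screw',R.T@(r(395,141,.099)[:2]-o)); 
for b in W: print('board',R.T@(b[:2]-o))
gs=r(640,325,.155); print('handle end',R.T@(gs[:2]-o))
E
python3 fit.py; python3 - <<'E'
import cv2
a=cv2.imread('pics/w1.png')[60:265,195:365]; cv2.imwrite('pics/w1z.png',cv2.resize(a,None,fx=2.9,fy=2.9,interpolation=cv2.INTER_CUBIC))
E
```

```text
[[0.4007, 0.4012, 0.018], [0.5686, 0.4046, 0.018], [0.5706, 0.1705, 0.018], [0.4061, 0.1679, 0.018]]
[np.float64(0.1679), np.float64(0.234), np.float64(0.1645), np.float64(0.2333)]
yaw 1.6 o [0.4486 0.2592] res [[-0.2, 3.6], [1.6, -0.1], [-1.6, 5.8], [-1.2, 5.8], [-2.0, -10.1], [3.6, -12.7], [0.1, 1.3], [-0.4, 6.4]]
head [0.00157015 0.07424747]
screw [0.00083763 0.12239447]
board [-0.04391917  0.14327427]
board [0.12394645 0.14198535]
board [ 0.11946109 -0.09202029]
board [-0.04499703 -0.09005111]
handle end [0.14206139 0.04540363]
```

View pics/w1z.png

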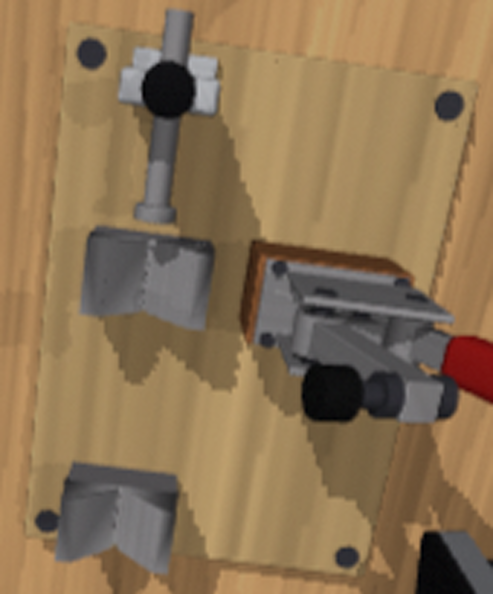

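```bash
cat >> fit.py <<'E'
print('---')
z=lambda u,v,h:ray('wrist',(195+(u+.5)/2.9-.5,60+(v+.5)/2.9-.5),h,m)[:2]
V=[((90,236),(-25,71)),((211,244),(25,71)),((80,312),(-25,41)),((205,328),(25,41)),((68,488),(-25,-41)),((177,495),(25,-41)),((57,558),(-25,-71)),((168,571),(25,-71))]
Wv=np.array([z(*v[0],.058) for v in V]); R,o=rig(L,Wv)
bo=[((67,24),(-45,144)),((475,82),(125,144)),((360,577),(125,-91)),((26,537),(-45,-91))]
Wb=np.array([z(*b[0],.018) for b in bo]); 
print('board in jig'); [print(R.T@(w-o)) for w in Wb]
Lb=np.array([b[1] for b in bo])/1000; rig(Lb,Wb)
for n,p in dict(headL=(135,215),headR=(175,217)).items(): print(n,R.T@(z(*p,.0584)-o))
print('screw',R.T@(z(168,90,.099)-o)); print('brkt face', R.T@(z(168,108,.064)-o))
print('valley',[ (R.T@(z(*p,.04)-o)).round(4).tolist() for p in ((150,240),(145,298),(116,490),(115,545))])
E
python3 fit.py|sed -n '/---/,$p'
```

```text
---
yaw 1.44 o [0.4484 0.2562] res [[-1.8, 1.6], [1.8, -1.0], [-0.5, 2.0], [-0.4, 2.3], [-1.9, -2.9], [1.8, -5.3], [0.0, 1.4], [1.0, 1.9]]
board in jig
[-0.04354289  0.14588073]
[0.12354587 0.14476104]
[ 0.12143175 -0.08896696]
[-0.04490729 -0.08709868]
yaw 0.98 o [0.4472 0.2586] res [[-1.4, 0.9], [1.5, 0.7], [1.8, -0.5], [-1.9, -1.1]]
headL [-0.00693669  0.07942796]
headR [0.00824441 0.08056477]
screw [0.00088814 0.12482263]
brkt face [0.00100903 0.11935225]
valley [[-0.0006, 0.0678], [0.0001, 0.0437], [-0.0032, -0.0455], [-0.0009, -0.0733]]
```

```bash
python3 - <<'E'
from h import *
print('cactus top', ray('scene',(216,200),.215), ray('side',(296,150),.215)); print('pot',ray('scene',(217,211),.173),ray('side',(297,168),.173))
print('case', ray('scene',(163,196),.149),ray('side',(342,197),.149)); print('keys',ray('scene',(246,196),.113),'carab',ray('scene',(169,160),.115))
plan([.463,-.14,.34],9.3,8+8)
E
```

```text
cactus top [ 0.56484982 -0.09919809  0.215     ] [ 0.57066416 -0.09898691  0.215     ]
pot [ 0.57453687 -0.0943993   0.173     ] [ 0.54901134 -0.12835137  0.173     ]
case [ 0.59935672 -0.26914808  0.149     ] [ 0.57922646 -0.29033535  0.149     ]
keys [ 0.46210675 -0.0686717   0.113     ] carab [ 0.46724314 -0.35212933  0.115     ]
{"gripper":85,"x":-0.68,"y":-0.1,"z":-0.06,"yaw":-0.01}, 
{"gripper":85,"x":-0.68,"y":-0.1,"z":-0.06,"yaw":-0.01}, 
{"gripper":85,"x":-0.68,"y":-0.1,"z":-0.06,"yaw":-0.01}, 
{"gripper":85,"x":-0.68,"y":-0.1,"z":-0.06,"yaw":-0.01}, 
{"gripper":85,"x":-0.68,"y":-0.11,"z":-0.06,"yaw":-0.01}, 
{"gripper":85,"x":-0.67,"y":-0.11,"z":-0.06,"yaw":-0.01}, 
{"gripper":85,"x":-0.68,"y":-0.11,"z":-0.05,"yaw":-0.01}, 
{"gripper":85,"x":-0.67,"y":-0.11,"z":-0.06,"yaw":-0.01}, 

{"gripper":85,"x":-0.68,"y":-0.1,"z":-0.05,"yaw":-0.01}, 
{"gripper":85,"x":-0.67,"y":-0.11,"z":-0.06,"yaw":-0.01}, 
{"gripper":85,"x":-0.68,"y":-0.11,"z":-0.05,"yaw":-0.01}, 
{"gripper":85,"x":-0.67,"y":-0.11,"z":-0.06,"yaw":-0.01}, 
{"gripper":85,"x":-0.68,"y":-0.1,"z":-0.05,"yaw":-0.01}, 
{"gripper":85,"x":-0.67,"y":-0.11,"z":-0.06,"yaw":-0.01}, 
{"gripper":85,"x":-0.68,"y":-0.11,"z":-0.05,"yaw":-0.01}, 
{"gripper":85,"x":-0.67,"y":-0.1,"z":-0.06,"yaw":-0.01}, 

end [ 0.4631 -0.14    0.3401] 9.41
```

Emit:
move_arm([
  {"gripper": 60,"x": -0.68,"y": -0.1,"z": -0.06,"yaw": 0},
  {"gripper": 60,"x": -0.68,"y": -0.1,"z": -0.06,"yaw": 0},
  {"gripper": 60,"x": -0.68,"y": -0.1,"z": -0.06,"yaw": 0},
  {"gripper": 60,"x": -0.68,"y": -0.1,"z": -0.06,"yaw": 0},
  {"gripper": 60,"x": -0.68,"y": -0.1,"z": -0.06,"yaw": 0},
  {"gripper": 60,"x": -0.68,"y": -0.11,"z": -0.06,"yaw": 0},
  {"gripper": 60,"x": -0.68,"y": -0.11,"z": -0.06,"yaw": 0},
  {"gripper": 60,"x": -0.68,"y": -0.11,"z": -0.06,"yaw": 0},
])

```text
t: 2.25
position: [0.461, 0.0796, 0.323]
orientation: [0.649, 0.761, 0.0, -0.0]
force: [0.8, -0.0, -0.1]
grip_width: 0.704
```

Emit:
move_arm([
  {"gripper": 60,"x": -0.68,"y": -0.1,"z": -0.06,"yaw": 0},
  {"gripper": 60,"x": -0.68,"y": -0.1,"z": -0.06,"yaw": 0},
  {"gripper": 60,"x": -0.68,"y": -0.1,"z": -0.06,"yaw": 0},
  {"gripper": 60,"x": -0.68,"y": -0.1,"z": -0.06,"yaw": 0},
  {"gripper": 60,"x": -0.68,"y": -0.1,"z": -0.06,"yaw": 0},
  {"gripper": 60,"x": -0.68,"y": -0.11,"z": -0.06,"yaw": 0},
  {"gripper": 60,"x": -0.68,"y": -0.11,"z": -0.06,"yaw": 0},
  {"gripper": 60,"x": -0.5,"y": -0.11,"z": -0.06,"yaw": 0},
])

```text
t: 2.92
position: [0.4616, -0.134, 0.3422]
orientation: [0.649, 0.761, -0.0, -0.0]
force: [0.3, 0.6, 0.8]
grip_width: 0.7
```

```bash
python3 - <<'E'
from h import *
shot('scene','warm');shot('scene','warm')
o=status.get_obs(); m=imaging.camera_model('wrist'); im=shot('wrist','w2')
print(o['t'],o['position'],yang(o))
h=cv2.cvtColor(im,cv2.COLOR_RGB2HSV); M=cv2.inRange(h,(17,165,110),(28,255,255))
cs,_=cv2.findContours(M,0,1); c=max(cs,key=cv2.contourArea); r=cv2.minAreaRect(c); print(cv2.contourArea(c),r)
p=cv2.boxPoints(r); d=im.copy(); cv2.drawContours(d,[p.astype(int)],0,(0,255,255),1)
for i in range(4):
    uv=(p[i]+p[(i+1)%4])/2; print(uv,ray('wrist',uv,.15,m).round(4))
cv2.imwrite('pics/w2d.png',d[:,:,::-1])
E
```

```text
3.0167 [ 0.46178465 -0.1345774   0.34251923] 8.896011862287141
1393.5 ((488.5, 298.5), (45.0, 45.0), 90.0)
[488.5 276. ] [ 0.7266 -0.1984  0.15  ]
[511.  298.5] [ 0.7635 -0.2224  0.15  ]
[488.5 321. ] [ 0.7514 -0.256   0.15  ]
[466.  298.5] [ 0.7137 -0.2302  0.15  ]
```

View pics/w2d.png

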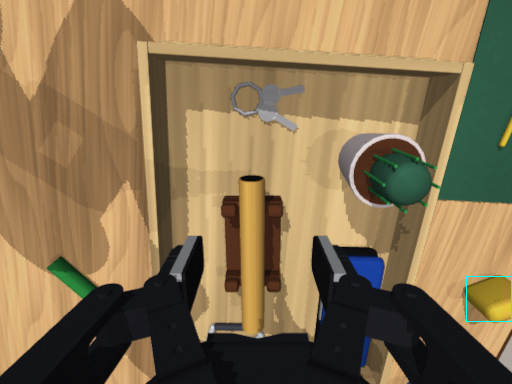

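The tube is vertical in the image: far end at (252,178), between spoon-rest rails at rows ~207 and ~280. The fingers straddle it. I'll measure its axis and far end.

```bash
python3 - <<'E'
from h import *
m=imaging.camera_model('wrist'); im=cv2.imread('pics/w2.png'); h=cv2.cvtColor(im,cv2.COLOR_BGR2HSV)
M=cv2.inRange(h,(15,120,90),(30,255,255)); M[:,:230]=0; M[:,275:]=0
P=[]
for v in range(195,321,25):
    u=np.where(M[v])[0]; P.append(ray('wrist',((u.min()+u.max())/2,v),.146,m)); print(v,u.min(),u.max(),P[-1].round(4))
P=np.array(P); d=P[0]-P[-1]; d/=np.linalg.norm(d); a=np.degrees(np.arctan2(d[1],d[0])); print('axis ang',a)
E1=ray('wrist',(252,178),.155,m); print('end',E1,'centre',E1-.09*d)
print('rails rowmid', ray('wrist',(252,207),.149,m),ray('wrist',(252,280),.149,m))
E
```

```text
195 238 263 [ 0.4571 -0.1459  0.146 ]
220 239 263 [ 0.4617 -0.1728  0.146 ]
245 240 263 [ 0.4665 -0.2013  0.146 ]
270 241 263 [ 0.4717 -0.2316  0.146 ]
295 241 264 [ 0.4771 -0.2639  0.146 ]
320 242 263 [ 0.4824 -0.2986  0.146 ]
axis ang 99.41166433621314
end [ 0.45574875 -0.1257738   0.155     ] centre [ 0.47046616 -0.2145623   0.155     ]
rails rowmid [ 0.46042062 -0.15723883  0.149     ] [ 0.47332283 -0.24214166  0.149     ]
```

```bash
python3 - <<'E'
from h import *
plan([.4697,-.222,.201],9.4,8,60)
E
```

```text
{"gripper":60,"x":-0.28,"y":-0.02,"z":0.44,"yaw":-0.01}, 
{"gripper":60,"x":-0.28,"y":-0.02,"z":0.44,"yaw":-0.01}, 
{"gripper":60,"x":-0.28,"y":-0.02,"z":0.44,"yaw":-0.01}, 
{"gripper":60,"x":-0.28,"y":-0.02,"z":0.44,"yaw":-0.01}, 
{"gripper":60,"x":-0.28,"y":-0.02,"z":0.44,"yaw":-0.01}, 
{"gripper":60,"x":-0.27,"y":-0.02,"z":0.44,"yaw":-0.01}, 
{"gripper":60,"x":-0.28,"y":-0.02,"z":0.45,"yaw":-0.01}, 
{"gripper":60,"x":-0.27,"y":-0.01,"z":0.44,"yaw":-0.01}, 

end [ 0.4699 -0.2219  0.201 ] 9.29
```

Emit:
move_arm([
  {"gripper": 60,"x": -0.55,"y": -0.04,"z": 0.2,"yaw": -0.12},
  {"gripper": 60,"x": -0.55,"y": -0.04,"z": 0.2,"yaw": 0},
  {"gripper": 60,"x": -0.55,"y": -0.04,"z": 0.3,"yaw": 0},
  {"gripper": 60,"x": -0.56,"y": -0.03,"z": 0.3,"yaw": 0},
  {"gripper": 60,"x": 0,"y": 0,"z": 0.5,"yaw": 0},
  {"gripper": 60,"x": 0,"y": 0,"z": 0.5,"yaw": 0},
  {"gripper": 60,"x": 0,"y": 0,"z": 0.5,"yaw": 0},
  {"gripper": 60,"x": 0,"y": 0,"z": 0.3,"yaw": 0},
])

```text
t: 3.73
position: [0.4698, -0.219, 0.2276]
orientation: [0.645, 0.764, 0.0, -0.002]
force: [0.0, 0.9, -0.5]
grip_width: 0.702
```

```bash
python3 - <<'E'
from h import *
o=status.get_obs(); print(o['t'],o['position'],yang(o),o['force'])
plan([.4697,-.222,.201],9.4,1,60)
E
```

```text
3.7333 [ 0.46975571 -0.21896048  0.22764261] 9.627353289939224 [ 0.0138973   0.85730423 -0.45321908]
{"gripper":60,"x":-0.07,"y":-0.01,"z":0.67,"yaw":0.06}, 
end [ 0.4698 -0.2218  0.2008] 9.39
```

Emit:
move_arm([
  {"gripper": 60,"x": -0.07,"y": 0,"z": 0.3,"yaw": 0},
  {"gripper": 60,"x": 0,"y": 0,"z": 0.3,"yaw": 0},
  {"gripper": 60,"x": 0,"y": 0,"z": 0.05,"yaw": 0},
  {"gripper": 20,"x": 0,"y": 0,"z": 0,"yaw": 0},
  {"gripper": 20,"x": 0,"y": 0,"z": 0,"yaw": 0},
  {"gripper": 20,"x": 0,"y": 0,"z": 0,"yaw": 0},
  {"gripper": 20,"x": 0,"y": 0,"z": 0,"yaw": 0},
  {"gripper": 20,"x": 0,"y": 0,"z": 0,"yaw": 0},
], newtons=25)

```text
t: 4.4
position: [0.4713, -0.2241, 0.2055]
orientation: [0.646, 0.763, 0.0, 0.001]
force: [-0.1, 0.2, 2.8]
grip_width: 0.294
```

```bash
python3 - <<'E'
from h import *
o=status.get_obs(); print(o['t'],o['position'],yang(o),o['force'],o['grip_width']*85.4)
E
```

```text
4.4 [ 0.47127062 -0.22411896  0.2054669 ] 9.524233715366522 [-0.06746263  0.21079226  2.8061556 ] 25.08432425799164
```

Emit:
move_arm([
  {"gripper": 20,"x": 0,"y": 0,"z": -0.1,"yaw": 0},
  {"gripper": 20,"x": 0,"y": 0,"z": -0.2,"yaw": 0},
  {"gripper": 20,"x": 0,"y": 0,"z": -0.4,"yaw": 0},
  {"gripper": 20,"x": 0,"y": 0,"z": -0.5,"yaw": 0},
  {"gripper": 20,"x": 0,"y": 0,"z": -0.5,"yaw": 0},
  {"gripper": 20,"x": 0,"y": 0,"z": -0.5,"yaw": 0},
  {"gripper": 20,"x": 0,"y": 0,"z": -0.5,"yaw": 0},
  {"gripper": 20,"x": 0,"y": 0,"z": -0.3,"yaw": 0},
])

```text
t: 5.07
position: [0.4711, -0.224, 0.327]
orientation: [0.646, 0.763, 0.0, 0.002]
force: [0.1, -0.3, -2.2]
grip_width: 0.292
```

```bash
python3 - <<'E'
from h import *
o=status.get_obs(); print(o['t'],o['position'],yang(o),o['force'],o['ft_torque'],o['grip_width']*85.4)
plan([.4486,.230,.325],1.3,16,20)
E
```

```text
5.0667 [ 0.47111233 -0.22399237  0.32704369] 9.526169963958381 [ 0.06588836 -0.25221247 -2.15035523] [-0.03707511  0.04310292 -0.00069826] 24.920342862891786
{"gripper":20,"x":0.71,"y":0.08,"z":0,"yaw":0.13}, 
{"gripper":20,"x":0.71,"y":0.08,"z":0,"yaw":0.13}, 
{"gripper":20,"x":0.71,"y":0.07,"z":0,"yaw":0.13}, 
{"gripper":20,"x":0.71,"y":0.06,"z":0,"yaw":0.13}, 
{"gripper":20,"x":0.71,"y":0.06,"z":0,"yaw":0.13}, 
{"gripper":20,"x":0.71,"y":0.05,"z":0,"yaw":0.13}, 
{"gripper":20,"x":0.71,"y":0.04,"z":0.01,"yaw":0.13}, 
{"gripper":20,"x":0.71,"y":0.04,"z":0,"yaw":0.13}, 

{"gripper":20,"x":0.71,"y":0.03,"z":0.01,"yaw":0.13}, 
{"gripper":20,"x":0.71,"y":0.03,"z":0,"yaw":0.13}, 
{"gripper":20,"x":0.71,"y":0.02,"z":0.01,"yaw":0.13}, 
{"gripper":20,"x":0.71,"y":0.01,"z":0,"yaw":0.13}, 
{"gripper":20,"x":0.71,"y":0.01,"z":0.01,"yaw":0.13}, 
{"gripper":20,"x":0.7,"y":-0,"z":0,"yaw":0.13}, 
{"gripper":20,"x":0.71,"y":-0.01,"z":0.01,"yaw":0.13}, 
{"gripper":20,"x":0.7,"y":-0.02,"z":0,"yaw":0.13}, 

end [0.4484 0.23   0.325 ] 1.21
```

The tube is held (-2.2 N, which matches its weight). Now I carry it over, then take a wrist picture above the V's.

Emit:
move_arm([
  {"gripper": 20,"x": 0.4,"y": 0.05,"z": 0,"yaw": 0.13},
  {"gripper": 20,"x": 0.71,"y": 0.08,"z": 0,"yaw": 0.13},
  {"gripper": 20,"x": 0.71,"y": 0.07,"z": 0,"yaw": 0.13},
  {"gripper": 20,"x": 0.71,"y": 0.06,"z": 0,"yaw": 0.13},
  {"gripper": 20,"x": 0.71,"y": 0.06,"z": 0,"yaw": 0.13},
  {"gripper": 20,"x": 0.71,"y": 0.05,"z": 0,"yaw": 0.13},
  {"gripper": 20,"x": 0.71,"y": 0.04,"z": 0,"yaw": 0.13},
  {"gripper": 20,"x": 0.71,"y": 0.04,"z": 0,"yaw": 0.13},
])

```text
t: 5.73
position: [0.4596, -0.007, 0.3241]
orientation: [0.674, 0.739, -0.0, -0.0]
force: [0.7, 0.4, -1.7]
grip_width: 0.295
```

Emit:
move_arm([
  {"gripper": 20,"x": 0.71,"y": 0.04,"z": 0,"yaw": 0.13},
  {"gripper": 20,"x": 0.71,"y": 0.04,"z": 0,"yaw": 0.13},
  {"gripper": 20,"x": 0.71,"y": 0.03,"z": 0,"yaw": 0.13},
  {"gripper": 20,"x": 0.71,"y": 0.02,"z": 0,"yaw": 0.13},
  {"gripper": 20,"x": 0.71,"y": 0.02,"z": 0,"yaw": 0.13},
  {"gripper": 20,"x": 0.71,"y": 0.01,"z": 0,"yaw": 0.13},
  {"gripper": 20,"x": 0.71,"y": 0,"z": 0,"yaw": 0.13},
  {"gripper": 20,"x": 0.7,"y": -0.01,"z": 0,"yaw": 0.13},
])

```text
t: 6.4
position: [0.4516, 0.2198, 0.3241]
orientation: [0.7, 0.714, -0.0, -0.0]
force: [1.0, 0.7, -1.6]
grip_width: 0.292
```

Emit:
move_arm([
  {"gripper": 20,"x": 0.3,"y": 0,"z": 0,"yaw": 0},
  {"gripper": 20,"x": 0,"y": 0,"z": 0.4,"yaw": 0},
  {"gripper": 20,"x": 0,"y": 0,"z": 0.6,"yaw": 0},
  {"gripper": 20,"x": 0,"y": 0,"z": 0.6,"yaw": 0},
  {"gripper": 20,"x": 0,"y": 0,"z": 0.6,"yaw": 0},
  {"gripper": 20,"x": 0,"y": 0,"z": 0.4,"yaw": 0},
  {"gripper": 20,"x": 0,"y": 0,"z": 0.2,"yaw": 0},
  {"gripper": 20,"x": 0,"y": 0,"z": 0,"yaw": 0},
])

```text
t: 7.07
position: [0.4508, 0.2297, 0.2101]
orientation: [0.7, 0.714, -0.002, -0.001]
force: [-0.4, -0.4, -1.8]
grip_width: 0.294
```

```bash
python3 - <<'E'
from h import *
shot('scene','warm')
o=status.get_obs(); print(o['t'],o['position'],yang(o),o['force'])
import pickle; m=imaging.camera_model('wrist'); im=shot('wrist','w3'); pickle.dump(m,open('m3.pkl','wb'))
cv2.imwrite('pics/w3b.png',cv2.resize(im[:,:,::-1],(800,600),interpolation=cv2.INTER_CUBIC))
E
```

```text
7.1167 [0.45167594 0.23005595 0.21179652] 1.1892326527080788 [-0.46843604 -0.703363   -1.52797199]
```

View pics/w3b.png

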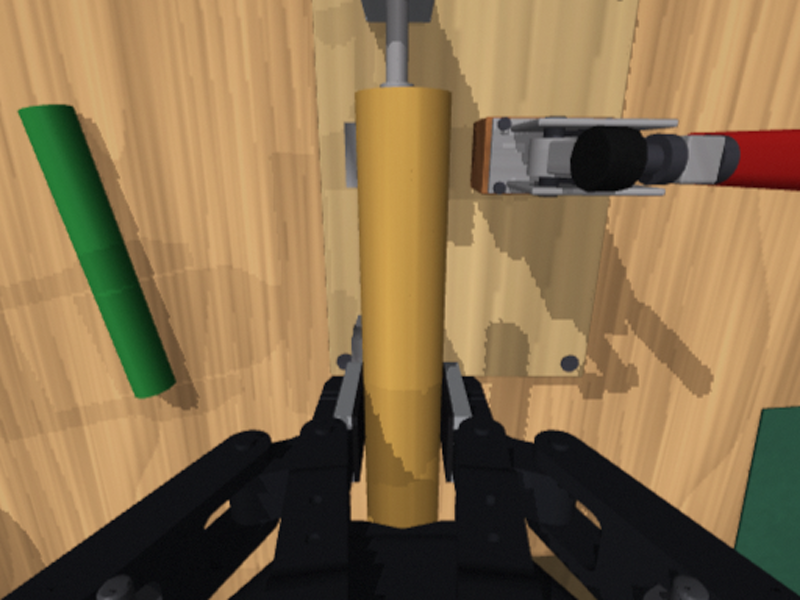

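The tube is held straight over the V's: its leading end at (404,90), the stop rod at (397,50), the near board screws at (345,361) and (569,363). I'll refine the jig yaw and lateral offset.

```bash
python3 - <<'E'
from h import *
import pickle
m=pickle.load(open('m3.pkl','rb'))
r=lambda u,v,z:ray('wrist',((u+.5)*.64-.5,(v+.5)*.64-.5),z,m)
A=lambda a,b:np.degrees(np.arctan2(*(b-a)[[1,0]]))
s1,s2=r(345,361,.018),r(569,363,.018); print('screws',s1,s2,'yaw',A(s1,s2))
l1,l2=r(329,340,.018),r(313,5,.018); print('left edge',l1,l2,A(l1,l2)-90)
q1,q2=r(585,355,.018),r(637,5,.018); print('right edge',q1,q2,A(q1,q2)-90)
p1,p2=r(398,78,.0584),r(398,30,.0584); print('rod',p1,p2,A(p1,p2)-90)
e=r(404,90,.165); print('tube end top',e, 'left V corner y=41,71', r(346,185,.058),r(346,123,.058))
t1,t2=[ (r(a,v,.1525)+r(b,v,.1525))/2 for a,b,v in((359,452,150),(364,444,350))]; print('tube',t2,t1,A(t2,t1)-90)
m1=pickle.load(open('m1.pkl','rb'))
z=lambda u,v,h:ray('wrist',(195+(u+.5)/2.9-.5,60+(v+.5)/2.9-.5),h,m1)
print('w1 screws',[z(*p,.018).round(4).tolist() for p in((91,53),(449,105),(346,557),(47,521))])
E
```

```text
screws [0.41474254 0.17885344 0.018     ] [0.56284634 0.18061235 0.018     ] yaw 0.6804226804535692
left edge [0.40463773 0.1937339  0.018     ] [0.40223377 0.38192108 0.018     ] 0.7318738479422393
right edge [0.57253976 0.18664621 0.018     ] [0.5694102  0.38534221 0.018     ] 0.9023621811862483
rod [0.44727867 0.34291    0.0584    ] [0.44693386 0.36218181 0.0584    ] 1.025031023422244
tube end top [0.45020088 0.32497206 0.165     ] left V corner y=41,71 [0.42252631 0.29478808 0.058     ] [0.42306823 0.32324262 0.058     ]
tube [0.45187351 0.25055898 0.1525    ] [0.45094274 0.3113419  0.1525    ] 0.877298847776828
w1 screws [[0.4119, 0.3916, 0.018], [0.56, 0.3938, 0.018], [0.5627, 0.1803, 0.018], [0.415, 0.1782, 0.018]]
```

```bash
python3 - <<'E'
from h import *
o=status.get_obs(); print(o['t'],o['position'],yang(o),o['force'],o['ft_torque'])
plan([.4487,.229,.126],.9,1,20)
E
```

```text
7.1667 [0.45237233 0.23028106 0.21301767] 1.1893550499733554 [ 0.47870727 -0.21892137 -1.71779092] [-0.03104907 -0.01636647 -0.00380101]
{"gripper":20,"x":-0.03,"y":-0.09,"z":2.18,"yaw":0.07}, 
end [0.4488 0.229  0.1258] 0.91
```

Emit:
move_arm([
  {"gripper": 20,"x": 0,"y": -0.05,"z": 0.2,"yaw": 0.03},
  {"gripper": 20,"x": 0,"y": -0.04,"z": 0.4,"yaw": 0.03},
  {"gripper": 20,"x": 0,"y": 0,"z": 0.5,"yaw": 0},
  {"gripper": 20,"x": 0,"y": 0,"z": 0.45,"yaw": 0},
  {"gripper": 20,"x": 0,"y": 0,"z": 0.3,"yaw": 0},
  {"gripper": 20,"x": 0,"y": 0,"z": 0.15,"yaw": 0},
  {"gripper": 20,"x": 0,"y": 0,"z": 0,"yaw": 0},
  {"gripper": 20,"x": 0,"y": 0,"z": 0,"yaw": 0},
])

```text
t: 7.83
position: [0.4489, 0.2304, 0.1329]
orientation: [0.701, 0.713, 0.0, 0.0]
force: [0.1, -0.2, -1.6]
grip_width: 0.29
```

```bash
python3 - <<'E'
from h import *
import pickle
shot('scene','warm');shot('scene','warm');
o=status.get_obs(); print(o['t'],o['position'],yang(o),o['force'],o['ft_torque'])
shot('scene','s4');shot('side','d4')
m=imaging.camera_model('wrist'); im=shot('wrist','w4'); pickle.dump(m,open('m4.pkl','wb'))
A=cv2.imread('pics/scene0.png')
c1=cv2.imread('pics/s4.png')[225:315,290:400];c2=cv2.imread('pics/d4.png')[95:185,155:265]
j=np.hstack([cv2.resize(c,None,fx=3.6,fy=3.6,interpolation=cv2.INTER_CUBIC) for c in(c1,c2)])
w=cv2.resize(im[20:200,180:460,::-1],(429,276),interpolation=cv2.INTER_CUBIC)
k=np.zeros((600,792,3),np.uint8); k[:324]=j; k[324:,:429]=w; cv2.imwrite('pics/c4.png',k)
E
```

```text
7.9333 [0.44922951 0.23055979 0.13357846] 0.9672250113662587 [-0.55261453  0.37349622 -1.72245148] [ 0.00528459  0.00725029 -0.0060896 ]
```

View pics/c4.png

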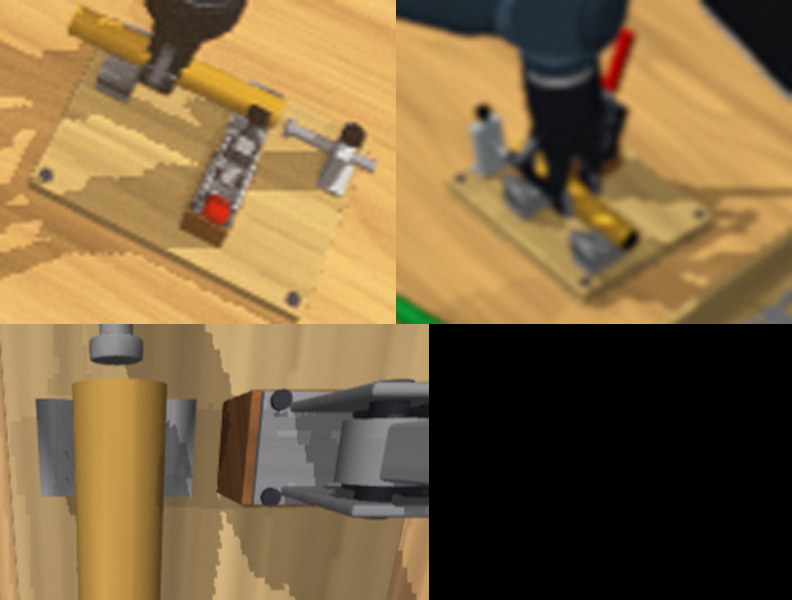

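The wrist crop shows the tube just above the V-block (block edges x = 37 and 195, tube 73..166). The stop head at (116,350) is clear of the tube's end. I'll check the lateral offset and the gap to the head.

```bash
python3 - <<'E'
from h import *
import pickle
m=pickle.load(open('m4.pkl','rb'))
o=status.get_obs(); za=o['position'][2]-.0595
r=lambda x,y,z:ray('wrist',(180+(x+.5)*280/429-.5,20+(y+.5)*180/276-.5),z,m)[:2].round(4)
print('block edges far', r(38,400,.058),r(195,400,.058),'near',r(42,496,.058),r(191,496,.058))
print('head L/R',r(90,345,.0584),r(143,345,.0584),'face',r(116,362,.0584-.006), r(116,340,.0664))
print('tube far',(r(74,400,za)+r(166,400,za))/2,'near',(r(78,580,za)+r(162,580,za))/2,'end',r(119,380,za+.013))
print(za,o['position'])
E
```

```text
block edges far [0.418  0.2054] [0.48   0.2063] near [0.4177 0.1568] [0.4818 0.1578]
head L/R [0.4386 0.2303] [0.4585 0.2306] face [0.4485 0.2195] [0.4483 0.2369]
tube far [0.45005 0.21725] near [0.45165 0.12935] end [0.4494 0.2341]
0.07374934586334175 [0.4488883  0.230495   0.13324935]
```

```bash
python3 - <<'E'
from h import *
import pickle
m=pickle.load(open('m4.pkl','rb'))
za=.0738
r=lambda x,y,z:ray('wrist',(180+(x+.5)*280/429-.5,20+(y-323.5)*180/276-.5),z,m)[:2].round(4)
print('block edges far', r(38,400,.058),r(195,400,.058),'near',r(42,496,.058),r(191,496,.058))
print('head L/R',r(90,345,.0584),r(143,345,.0584),'face',r(116,362,.0584-.006), r(116,340,.0664))
print('tube far',(r(74,400,za)+r(166,400,za))/2,'near',(r(78,580,za)+r(162,580,za))/2,'end',r(119,380,za+.013))
E
```

```text
block edges far [0.4228 0.3234] [0.4714 0.3242] near [0.4229 0.2941] [0.4722 0.2949]
head L/R [0.439  0.3388] [0.4548 0.339 ] face [0.4468 0.3353] [0.4468 0.3386]
tube far [0.4482  0.32245] near [0.4491 0.2704] end [0.4478 0.3258]
```

Emit:
move_arm([
  {"gripper": 20,"x": 0,"y": -0.03,"z": 0.06,"yaw": 0},
  {"gripper": 20,"x": 0,"y": 0,"z": 0.06,"yaw": 0},
  {"gripper": 20,"x": 0,"y": 0,"z": 0.06,"yaw": 0},
  {"gripper": 20,"x": 0,"y": 0,"z": 0.06,"yaw": 0},
  {"gripper": 20,"x": 0,"y": 0,"z": 0.04,"yaw": 0},
  {"gripper": 20,"x": 0,"y": 0,"z": 0.02,"yaw": 0},
  {"gripper": 20,"x": 0,"y": 0,"z": 0,"yaw": 0},
  {"gripper": 20,"x": 0,"y": 0,"z": 0,"yaw": 0},
])

```text
t: 8.75
position: [0.4471, 0.2303, 0.1202]
orientation: [0.701, 0.713, -0.0, -0.0]
force: [-0.4, 0.3, -2.7]
grip_width: 0.298
```

Emit:
move_arm([
  {"gripper": 20,"x": 0,"y": 0,"z": 0.02,"yaw": 0},
  {"gripper": 20,"x": 0,"y": 0,"z": 0.02,"yaw": 0},
  {"gripper": 20,"x": 0,"y": 0,"z": 0,"yaw": 0},
  {"gripper": 20,"x": 0,"y": 0,"z": 0,"yaw": 0},
  {"gripper": 20,"x": 0,"y": 0,"z": 0,"yaw": 0},
  {"gripper": 20,"x": 0,"y": 0,"z": 0,"yaw": 0},
  {"gripper": 20,"x": 0,"y": 0,"z": 0,"yaw": 0},
  {"gripper": 20,"x": 0,"y": 0,"z": 0,"yaw": 0},
])

```text
t: 9.42
position: [0.4472, 0.2303, 0.1187]
orientation: [0.701, 0.713, 0.0, 0.0]
force: [0.1, 0.6, -2.1]
grip_width: 0.296
```

Emit:
move_arm([
  {"gripper": 20,"x": 0,"y": 0,"z": 0.02,"yaw": 0},
  {"gripper": 20,"x": 0,"y": 0,"z": 0,"yaw": 0},
  {"gripper": 20,"x": 0,"y": 0,"z": 0,"yaw": 0},
  {"gripper": 20,"x": 0,"y": 0,"z": 0,"yaw": 0},
  {"gripper": 20,"x": 0,"y": 0,"z": 0,"yaw": 0},
  {"gripper": 20,"x": 0,"y": 0,"z": 0,"yaw": 0},
  {"gripper": 20,"x": 0,"y": 0,"z": 0,"yaw": 0},
  {"gripper": 20,"x": 0,"y": 0,"z": 0,"yaw": 0},
])

```text
t: 10.08
position: [0.4476, 0.2304, 0.1182]
orientation: [0.701, 0.713, 0.001, 0.0]
force: [3.2, -0.3, 1.2]
grip_width: 0.292
```

Emit:
move_arm([
  {"gripper": 20,"x": 0,"y": 0.02,"z": 0,"yaw": 0},
  {"gripper": 20,"x": 0,"y": 0,"z": 0.01,"yaw": 0},
  {"gripper": 20,"x": 0,"y": 0,"z": 0,"yaw": 0},
  {"gripper": 20,"x": 0,"y": 0,"z": 0,"yaw": 0},
  {"gripper": 20,"x": 0,"y": 0,"z": 0,"yaw": 0},
  {"gripper": 20,"x": 0,"y": 0,"z": 0,"yaw": 0},
  {"gripper": 20,"x": 0,"y": 0,"z": 0,"yaw": 0},
  {"gripper": 20,"x": 0,"y": 0,"z": 0,"yaw": 0},
])

```text
t: 10.75
position: [0.448, 0.2304, 0.1179]
orientation: [0.701, 0.713, 0.0, -0.0]
force: [-0.8, -1.2, 6.1]
grip_width: 0.295
```

```bash
python3 - <<'E'
from h import *
o=status.get_obs(); print(o['t'],o['position'],yang(o),o['force'],o['ft_torque'])
E
```

```text
10.75 [0.44801472 0.23037537 0.1178546 ] 0.9583620766122634 [-0.80321713 -1.1986879   6.07182265] [-0.03055998  0.04098498 -0.08617892]
```

Emit:
move_arm([
  {"gripper": 36,"x": 0,"y": 0,"z": 0,"yaw": 0},
  {"gripper": 36,"x": 0,"y": 0,"z": 0,"yaw": 0},
  {"gripper": 36,"x": 0,"y": 0,"z": 0,"yaw": 0},
  {"gripper": 36,"x": 0,"y": 0,"z": 0,"yaw": 0},
  {"gripper": 36,"x": 0,"y": 0,"z": 0,"yaw": 0},
  {"gripper": 36,"x": 0,"y": 0,"z": 0,"yaw": 0},
  {"gripper": 36,"x": 0,"y": 0,"z": 0,"yaw": 0},
  {"gripper": 36,"x": 0,"y": 0,"z": 0,"yaw": 0},
])

```text
t: 11.42
position: [0.4479, 0.2303, 0.1175]
orientation: [0.701, 0.713, -0.0, -0.0]
force: [1.1, -0.6, -0.3]
grip_width: 0.423
```

Emit:
move_arm([
  {"gripper": 20,"x": 0,"y": 0,"z": 0,"yaw": 0},
  {"gripper": 20,"x": 0,"y": 0,"z": 0,"yaw": 0},
  {"gripper": 20,"x": 0,"y": 0,"z": 0,"yaw": 0},
  {"gripper": 20,"x": 0,"y": 0,"z": 0,"yaw": 0},
  {"gripper": 20,"x": 0,"y": 0,"z": 0,"yaw": 0},
  {"gripper": 20,"x": 0,"y": 0,"z": 0,"yaw": 0},
  {"gripper": 20,"x": 0,"y": 0,"z": 0,"yaw": 0},
  {"gripper": 20,"x": 0,"y": 0,"z": 0,"yaw": 0},
], newtons=20)

```text
t: 12.08
position: [0.448, 0.2303, 0.1176]
orientation: [0.701, 0.713, 0.0, 0.0]
force: [-0.2, 0.0, 0.6]
grip_width: 0.296
```

```bash
python3 - <<'E'
from h import *
o=status.get_obs(); print(o['t'],o['position'],yang(o),o['force'],o['ft_torque'],o['grip_width']*85.4)
E
```

```text
12.0833 [0.44801332 0.23031597 0.11761668] 0.9640146316806489 [-0.24178665  0.01599335  0.63225155] [-0.01984237 -0.00590083 -0.01872292] 25.242677201825135
```

Bedded, with no side load. Now I slide along the V's.

Emit:
move_arm([
  {"gripper": 20,"x": 0.03,"y": 0,"z": 0,"yaw": 0},
  {"gripper": 20,"x": 0.03,"y": 0,"z": 0,"yaw": 0},
  {"gripper": 20,"x": 0.03,"y": 0,"z": 0,"yaw": 0},
  {"gripper": 20,"x": 0.03,"y": 0,"z": 0,"yaw": 0},
  {"gripper": 20,"x": 0.03,"y": 0,"z": 0,"yaw": 0},
  {"gripper": 20,"x": 0,"y": 0,"z": 0,"yaw": 0},
  {"gripper": 20,"x": 0,"y": 0,"z": 0,"yaw": 0},
  {"gripper": 20,"x": 0,"y": 0,"z": 0,"yaw": 0},
])

```text
t: 12.75
position: [0.4479, 0.2364, 0.1176]
orientation: [0.701, 0.713, 0.0, 0.0]
force: [0.4, -3.6, 2.3]
grip_width: 0.298
```

```bash
python3 - <<'E'
from h import *
o=status.get_obs(); print(o['t'],o['position'],o['force'],o['ft_torque'])
m=imaging.camera_model('wrist'); im=shot('wrist','w5'); c=cv2.resize(im[20:120,190:330,::-1],None,fx=4,fy=4,interpolation=cv2.INTER_CUBIC); cv2.imwrite('pics/w5z.png',c)
E
```

```text
12.75 [0.44789827 0.23642878 0.11758551] [ 0.35174926 -3.57583623  2.28151203] [-0.48473933 -0.0764289  -0.04173858]
```

View pics/w5z.png

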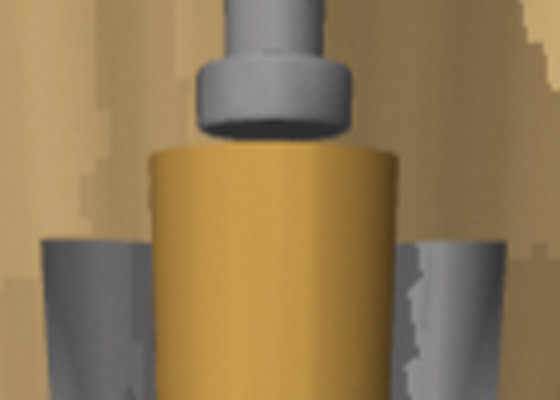

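The picture shows a small gap still between the tube's end (row 145) and the head (lower face edge, row 138). The 3.6 N looks like sliding friction. I'll compute the gap.

```bash
python3 - <<'E'
from h import *
r=lambda x,y,z:ray('wrist',(190+(x+.5)/4-.5,20+(y+.5)/4-.5),z).round(4)
print('tube end',r(275,145,.0714),'head face bottom',r(275,138,.0504),'head face top edge',r(275,122,.0664))
E
```

```text
tube end [0.4469 0.3318 0.0714] head face bottom [0.4469 0.3352 0.0504] head face top edge [0.4468 0.3345 0.0664]
```

Emit:
move_arm([
  {"gripper": 20,"x": 0.01,"y": 0,"z": -0.005,"yaw": 0},
  {"gripper": 20,"x": 0.01,"y": 0,"z": 0,"yaw": 0},
  {"gripper": 20,"x": 0.01,"y": 0,"z": 0,"yaw": 0},
  {"gripper": 20,"x": 0.01,"y": 0,"z": 0,"yaw": 0},
  {"gripper": 20,"x": 0.01,"y": 0,"z": 0,"yaw": 0},
  {"gripper": 20,"x": 0,"y": 0,"z": 0,"yaw": 0},
  {"gripper": 20,"x": 0,"y": 0,"z": 0,"yaw": 0},
  {"gripper": 20,"x": 0,"y": 0,"z": 0,"yaw": 0},
])

```text
t: 13.47
position: [0.4478, 0.2384, 0.1176]
orientation: [0.701, 0.713, 0.0, -0.0]
force: [2.6, -0.4, -1.5]
grip_width: 0.299
```

Emit:
move_arm([
  {"gripper": 20,"x": 0.01,"y": 0,"z": 0,"yaw": 0},
  {"gripper": 20,"x": 0.01,"y": 0,"z": 0,"yaw": 0},
  {"gripper": 20,"x": 0,"y": 0,"z": 0,"yaw": 0},
  {"gripper": 20,"x": 0,"y": 0,"z": 0,"yaw": 0},
  {"gripper": 20,"x": 0,"y": 0,"z": 0,"yaw": 0},
  {"gripper": 20,"x": 0,"y": 0,"z": 0,"yaw": 0},
  {"gripper": 20,"x": 0,"y": 0,"z": 0,"yaw": 0},
  {"gripper": 20,"x": 0,"y": 0,"z": 0,"yaw": 0},
])

```text
t: 14.13
position: [0.4478, 0.239, 0.1177]
orientation: [0.701, 0.713, -0.0, 0.0]
force: [2.2, -2.3, 0.4]
grip_width: 0.294
```

```bash
python3 - <<'E'
from h import *
o=status.get_obs(); print(o['t'],o['position'],o['force'],o['ft_torque'])
E
```

```text
14.1333 [0.44775969 0.2389852  0.11768868] [ 2.20077677 -2.3191507   0.35398455] [-0.61670999 -0.35978976 -0.03016538]
```

Emit:
move_arm([
  {"gripper": 20,"x": 0.01,"y": 0,"z": 0,"yaw": 0},
  {"gripper": 20,"x": 0,"y": 0,"z": 0,"yaw": 0},
  {"gripper": 20,"x": 0,"y": 0,"z": 0,"yaw": 0},
  {"gripper": 20,"x": 0,"y": 0,"z": 0,"yaw": 0},
  {"gripper": 20,"x": 0,"y": 0,"z": 0,"yaw": 0},
  {"gripper": 20,"x": 0,"y": 0,"z": 0,"yaw": 0},
  {"gripper": 20,"x": 0,"y": 0,"z": 0,"yaw": 0},
  {"gripper": 20,"x": 0,"y": 0,"z": 0,"yaw": 0},
])

```text
t: 14.8
position: [0.4478, 0.2391, 0.1177]
orientation: [0.701, 0.713, -0.0, 0.0]
force: [1.6, -5.3, 0.2]
grip_width: 0.292
```

```bash
python3 - <<'E'
from h import *
o=status.get_obs(); print(o['t'],o['position'],o['force'],o['ft_torque'])
m=imaging.camera_model('wrist'); im=shot('wrist','w6'); c=im[20:120,190:330]
g=cv2.cvtColor(c,cv2.COLOR_RGB2GRAY); print(c[20:45,68].tolist())
E
```

```text
14.8 [0.44777677 0.23907351 0.11766745] [ 1.58891864 -5.25345427  0.15287015] [-8.87566984e-01 -3.39276380e-01 -2.34187127e-04]
[[149, 147, 149], [152, 150, 152], [152, 150, 151], [148, 146, 149], [148, 147, 149], [148, 147, 148], [147, 146, 148], [148, 146, 148], [147, 146, 147], [147, 145, 147], [146, 145, 147], [144, 142, 145], [142, 140, 142], [142, 140, 142], [140, 139, 141], [169, 145, 116], [199, 154, 75], [199, 155, 75], [200, 155, 75], [200, 157, 75], [199, 155, 75], [199, 155, 75], [199, 156, 75], [199, 155, 75], [200, 156, 75]]
```

The tube is touching the stop: motion has halted, the force has risen to about 5 N, and no gap is visible. I'll ease off slightly and open the jaws.

Emit:
move_arm([
  {"gripper": 20,"x": -0.006,"y": 0,"z": 0,"yaw": 0},
  {"gripper": 20,"x": 0,"y": 0,"z": 0,"yaw": 0},
  {"gripper": 20,"x": 0,"y": 0,"z": 0,"yaw": 0},
  {"gripper": 20,"x": 0,"y": 0,"z": 0,"yaw": 0},
  {"gripper": 20,"x": 0,"y": 0,"z": 0,"yaw": 0},
  {"gripper": 20,"x": 0,"y": 0,"z": 0,"yaw": 0},
  {"gripper": 20,"x": 0,"y": 0,"z": 0,"yaw": 0},
  {"gripper": 20,"x": 0,"y": 0,"z": 0,"yaw": 0},
])

```text
t: 15.52
position: [0.4478, 0.239, 0.1177]
orientation: [0.701, 0.713, -0.0, 0.0]
force: [2.2, -4.6, -1.2]
grip_width: 0.292
```

Emit:
move_arm([
  {"gripper": 28,"x": 0,"y": 0,"z": 0,"yaw": 0},
  {"gripper": 30,"x": 0,"y": 0,"z": 0,"yaw": 0},
  {"gripper": 32,"x": 0,"y": 0,"z": 0,"yaw": 0},
  {"gripper": 34,"x": 0,"y": 0,"z": 0,"yaw": 0},
  {"gripper": 38,"x": 0,"y": 0,"z": 0,"yaw": 0},
  {"gripper": 44,"x": 0,"y": 0,"z": 0,"yaw": 0},
  {"gripper": 50,"x": 0,"y": 0,"z": 0,"yaw": 0},
  {"gripper": 50,"x": 0,"y": 0,"z": 0,"yaw": 0},
])

```text
t: 16.18
position: [0.4477, 0.2393, 0.1177]
orientation: [0.701, 0.713, 0.0, -0.0]
force: [-0.4, -0.2, 0.9]
grip_width: 0.585
```

```bash
python3 - <<'E'
from h import *
o=status.get_obs(); print(o['t'],o['position'],yang(o),o['force'],o['grip_width']*85.4)
m=imaging.camera_model('wrist'); im=shot('wrist','w7'); c=cv2.resize(im[20:120,190:330,::-1],None,fx=4,fy=4,interpolation=cv2.INTER_CUBIC); cv2.imwrite('pics/w7z.png',c)
E
```

```text
16.1833 [0.44774173 0.23930073 0.11769779] 0.959845762744852 [-0.41558321 -0.1529678   0.89059555] 49.996674000380075
```

View pics/w7z.png

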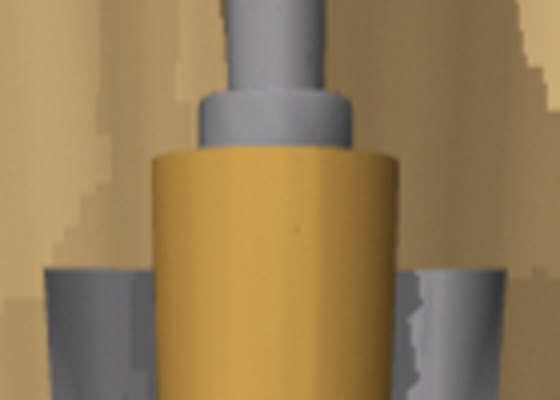

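The tube's end bears on the stop head (row 148) with no gap, and the jaws are off it. Next I rise straight up and move over the handle.

Emit:
move_arm([
  {"gripper": 50,"x": 0,"y": 0,"z": -0.1,"yaw": 0},
  {"gripper": 50,"x": 0,"y": 0,"z": -0.3,"yaw": 0},
  {"gripper": 50,"x": 0,"y": 0,"z": -0.7,"yaw": 0},
  {"gripper": 50,"x": 0,"y": 0,"z": -0.9,"yaw": 0},
  {"gripper": 50,"x": 0,"y": 0,"z": -0.9,"yaw": 0},
  {"gripper": 50,"x": 0,"y": 0,"z": -0.9,"yaw": 0},
  {"gripper": 50,"x": 0,"y": 0,"z": -0.9,"yaw": 0},
  {"gripper": 50,"x": 0,"y": 0,"z": -0.5,"yaw": 0},
])

```text
t: 16.9
position: [0.4487, 0.2396, 0.332]
orientation: [0.701, 0.713, 0.003, 0.002]
force: [1.0, 0.4, 0.6]
grip_width: 0.585
```

Emit:
move_arm([
  {"gripper": 0,"x": 0.3,"y": 0.55,"z": 0,"yaw": 0},
  {"gripper": 0,"x": 0.3,"y": 0.55,"z": 0,"yaw": 0},
  {"gripper": 0,"x": 0.3,"y": 0.55,"z": 0,"yaw": 0},
  {"gripper": 0,"x": 0.3,"y": 0.55,"z": 0,"yaw": 0},
  {"gripper": 0,"x": 0.3,"y": 0.55,"z": 0,"yaw": 0},
  {"gripper": 0,"x": 0.3,"y": 0.55,"z": 0,"yaw": 0},
  {"gripper": 0,"x": 0,"y": 0,"z": 0,"yaw": 0},
  {"gripper": 0,"x": 0,"y": 0,"z": 0,"yaw": 0},
])

```text
t: 17.57
position: [0.5789, 0.3137, 0.3262]
orientation: [0.701, 0.713, -0.0, -0.0]
force: [0.3, -0.9, 0.7]
grip_width: 0.001
```

```bash
python3 - <<'E'
from h import *
shot('scene','warm')
o=status.get_obs(); print(o['t'],o['position'],yang(o),o['force'],o['grip_width']*85.4)
m=imaging.camera_model('wrist'); im=shot('wrist','w8')
h=cv2.cvtColor(im,cv2.COLOR_RGB2HSV); M=cv2.inRange(h,(0,170,90),(6,255,255))|cv2.inRange(h,(174,170,90),(180,255,255))
ys,xs=np.where(M); print('red',len(xs),xs.min(),xs.max(),ys.min(),ys.max())
if len(xs): e=ys[xs>xs.max()-8].mean(); print('end',ray('wrist',(xs.max(),e),.165,m),'mid',ray('wrist',(xs.mean(),ys.mean()),.14,m))
cv2.imwrite('pics/w8b.png',im[:,:,::-1])
plan([.583,.3113,.255],.9,1,0)
E
```

```text
17.6167 [0.57829477 0.3134002  0.32618539] 0.9705417178049375 [0.16125892 0.13000184 0.06607531] 0.2067514831876308
red 790 231 270 172 205
end [0.58945836 0.3132906  0.165     ] mid [0.57236438 0.3110192  0.14      ]
{"gripper":0,"x":-0.05,"y":0.13,"z":1.78,"yaw":0.02}, 
end [0.5832 0.3114 0.2551] 0.89
```

View pics/w8b.png

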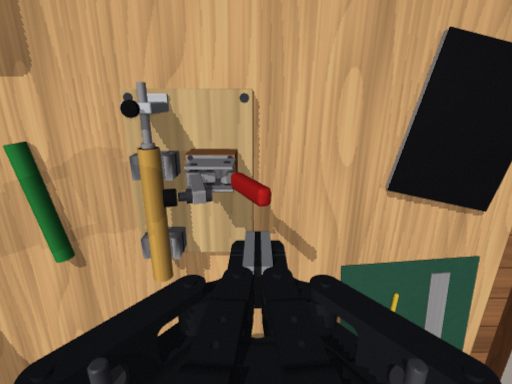

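The tube lies in both V's against the stop at (148,150). The handle's end is at (265,195), ahead of the closed fingers. I go down to just above it.

Emit:
move_arm([
  {"gripper": 0,"x": -0.03,"y": 0.13,"z": 0.2,"yaw": 0},
  {"gripper": 0,"x": 0,"y": 0,"z": 0.4,"yaw": 0},
  {"gripper": 0,"x": 0,"y": 0,"z": 0.4,"yaw": 0},
  {"gripper": 0,"x": 0,"y": 0,"z": 0.4,"yaw": 0},
  {"gripper": 0,"x": 0,"y": 0,"z": 0.25,"yaw": 0},
  {"gripper": 0,"x": 0,"y": 0,"z": 0.1,"yaw": 0},
  {"gripper": 0,"x": 0,"y": 0,"z": 0,"yaw": 0},
  {"gripper": 0,"x": 0,"y": 0,"z": 0,"yaw": 0},
])

```text
t: 18.33
position: [0.5839, 0.3123, 0.2563]
orientation: [0.701, 0.713, 0.0, 0.0]
force: [-0.7, 0.4, 0.9]
grip_width: -0.002
```

Emit:
move_arm([
  {"gripper": 0,"x": 0,"y": 0,"z": 0.06,"yaw": 0},
  {"gripper": 0,"x": 0,"y": 0,"z": 0.06,"yaw": 0},
  {"gripper": 0,"x": 0,"y": 0,"z": 0.06,"yaw": 0},
  {"gripper": 0,"x": 0,"y": 0,"z": 0.06,"yaw": 0},
  {"gripper": 0,"x": 0,"y": 0,"z": 0.06,"yaw": 0},
  {"gripper": 0,"x": 0,"y": 0,"z": 0.06,"yaw": 0},
  {"gripper": 0,"x": 0,"y": 0,"z": 0.05,"yaw": 0},
  {"gripper": 0,"x": 0,"y": 0,"z": 0,"yaw": 0},
])

```text
t: 19.0
position: [0.5848, 0.3124, 0.2406]
orientation: [0.701, 0.713, 0.001, 0.001]
force: [1.0, -0.6, 2.9]
grip_width: 0.004
```

Contact came at the predicted height. Now I follow the arc.

Emit:
move_arm([
  {"gripper": 0,"x": 0,"y": 0.05,"z": 0.045,"yaw": 0},
  {"gripper": 0,"x": 0,"y": 0.05,"z": 0.045,"yaw": 0},
  {"gripper": 0,"x": 0,"y": 0.05,"z": 0.045,"yaw": 0},
  {"gripper": 0,"x": 0,"y": 0.05,"z": 0.045,"yaw": 0},
  {"gripper": 0,"x": 0,"y": 0.05,"z": 0.045,"yaw": 0},
  {"gripper": 0,"x": 0,"y": 0.05,"z": 0.045,"yaw": 0},
  {"gripper": 0,"x": 0,"y": 0.04,"z": 0.045,"yaw": 0},
  {"gripper": 0,"x": 0,"y": 0.04,"z": 0.045,"yaw": 0},
])

```text
t: 19.67
position: [0.6024, 0.3127, 0.2291]
orientation: [0.701, 0.713, 0.004, 0.003]
force: [6.2, -1.2, 10.3]
grip_width: -0.002
```

Emit:
move_arm([
  {"gripper": 0,"x": 0,"y": 0.05,"z": 0.06,"yaw": 0},
  {"gripper": 0,"x": 0,"y": 0.05,"z": 0.06,"yaw": 0},
  {"gripper": 0,"x": 0,"y": 0.05,"z": 0.06,"yaw": 0},
  {"gripper": 0,"x": 0,"y": 0.05,"z": 0.06,"yaw": 0},
  {"gripper": 0,"x": 0,"y": 0.05,"z": 0.06,"yaw": 0},
  {"gripper": 0,"x": 0,"y": 0.05,"z": 0.06,"yaw": 0},
  {"gripper": 0,"x": 0,"y": 0.04,"z": 0.06,"yaw": 0},
  {"gripper": 0,"x": 0,"y": 0.04,"z": 0.06,"yaw": 0},
])

```text
t: 20.33
position: [0.6175, 0.3131, 0.2092]
orientation: [0.701, 0.713, 0.005, 0.003]
force: [6.1, 0.2, 5.8]
grip_width: 0.003
```

Emit:
move_arm([
  {"gripper": 0,"x": 0,"y": 0.025,"z": 0.06,"yaw": 0},
  {"gripper": 0,"x": 0,"y": 0.025,"z": 0.06,"yaw": 0},
  {"gripper": 0,"x": 0,"y": 0.025,"z": 0.06,"yaw": 0},
  {"gripper": 0,"x": 0,"y": 0.02,"z": 0.06,"yaw": 0},
  {"gripper": 0,"x": 0,"y": 0.02,"z": 0.06,"yaw": 0},
  {"gripper": 0,"x": 0,"y": 0.02,"z": 0.06,"yaw": 0},
  {"gripper": 0,"x": 0,"y": 0.02,"z": 0.06,"yaw": 0},
  {"gripper": 0,"x": 0,"y": 0.02,"z": 0.06,"yaw": 0},
])

```text
t: 21.0
position: [0.6209, 0.313, 0.1859]
orientation: [0.701, 0.713, -0.0, -0.0]
force: [0.0, -0.3, 1.3]
grip_width: -0.002
```

Emit:
move_arm([
  {"gripper": 0,"x": 0,"y": 0.01,"z": 0.05,"yaw": 0},
  {"gripper": 0,"x": 0,"y": 0.01,"z": 0.05,"yaw": 0},
  {"gripper": 0,"x": 0,"y": 0.01,"z": 0.05,"yaw": 0},
  {"gripper": 0,"x": 0,"y": 0.01,"z": 0.05,"yaw": 0},
  {"gripper": 0,"x": 0,"y": 0,"z": 0.05,"yaw": 0},
  {"gripper": 0,"x": 0,"y": 0,"z": 0.05,"yaw": 0},
  {"gripper": 0,"x": 0,"y": 0,"z": 0.05,"yaw": 0},
  {"gripper": 0,"x": 0,"y": 0,"z": 0.05,"yaw": 0},
])

```text
t: 21.67
position: [0.6233, 0.313, 0.1708]
orientation: [0.701, 0.713, 0.001, 0.001]
force: [1.8, -0.9, 2.6]
grip_width: -0.003
```

```bash
python3 - <<'E'
from h import *
o=status.get_obs(); print(o['t'],o['position'],o['force'],o['ft_torque'])
E
```

```text
21.6667 [0.62329833 0.31297174 0.17081399] [ 1.83172317 -0.90690849  2.61322431] [-0.1113401  -0.40561821  0.02190924]
```

Emit:
move_arm([
  {"gripper": 0,"x": 0,"y": 0,"z": 0.025,"yaw": 0},
  {"gripper": 0,"x": 0,"y": 0,"z": 0.025,"yaw": 0},
  {"gripper": 0,"x": 0,"y": 0,"z": 0.025,"yaw": 0},
  {"gripper": 0,"x": 0,"y": 0,"z": 0.025,"yaw": 0},
  {"gripper": 0,"x": 0,"y": 0,"z": 0,"yaw": 0},
  {"gripper": 0,"x": 0,"y": 0,"z": 0,"yaw": 0},
  {"gripper": 0,"x": 0,"y": 0,"z": 0,"yaw": 0},
  {"gripper": 0,"x": 0,"y": 0,"z": 0,"yaw": 0},
])

```text
t: 22.33
position: [0.6224, 0.313, 0.1661]
orientation: [0.701, 0.713, -0.0, -0.0]
force: [-0.1, -0.6, 0.1]
grip_width: 0.002
```

Emit:
move_arm([
  {"gripper": 0,"x": 0,"y": 0,"z": 0.02,"yaw": 0},
  {"gripper": 0,"x": 0,"y": 0,"z": 0.02,"yaw": 0},
  {"gripper": 0,"x": 0,"y": 0,"z": 0,"yaw": 0},
  {"gripper": 0,"x": 0,"y": 0,"z": 0,"yaw": 0},
  {"gripper": 0,"x": 0,"y": 0,"z": 0,"yaw": 0},
  {"gripper": 0,"x": 0,"y": 0,"z": 0,"yaw": 0},
  {"gripper": 0,"x": 0,"y": 0,"z": 0,"yaw": 0},
  {"gripper": 0,"x": 0,"y": 0,"z": 0,"yaw": 0},
])

```text
t: 23.0
position: [0.6227, 0.3131, 0.1655]
orientation: [0.701, 0.713, -0.0, -0.0]
force: [-3.0, -0.5, 5.1]
grip_width: 0.001
```

Emit:
move_arm([
  {"gripper": 0,"x": 0,"y": 0,"z": 0.02,"yaw": 0},
  {"gripper": 0,"x": 0,"y": 0,"z": 0.01,"yaw": 0},
  {"gripper": 0,"x": 0,"y": 0,"z": 0,"yaw": 0},
  {"gripper": 0,"x": 0,"y": 0,"z": 0,"yaw": 0},
  {"gripper": 0,"x": 0,"y": 0,"z": 0,"yaw": 0},
  {"gripper": 0,"x": 0,"y": 0,"z": 0,"yaw": 0},
  {"gripper": 0,"x": 0,"y": 0,"z": 0,"yaw": 0},
  {"gripper": 0,"x": 0,"y": 0,"z": 0,"yaw": 0},
])

```text
t: 23.67
position: [0.6228, 0.3131, 0.1655]
orientation: [0.701, 0.713, -0.0, -0.0]
force: [-6.4, -2.3, 11.6]
grip_width: -0.005
```

Emit:
move_arm([
  {"gripper": 0,"x": 0,"y": 0,"z": -0.1,"yaw": 0},
  {"gripper": 0,"x": 0,"y": 0,"z": -0.3,"yaw": 0},
  {"gripper": 0,"x": 0,"y": 0,"z": -0.6,"yaw": 0},
  {"gripper": 0,"x": 0,"y": 0,"z": -0.8,"yaw": 0},
  {"gripper": 0,"x": 0,"y": 0,"z": -0.8,"yaw": 0},
  {"gripper": 0,"x": 0,"y": 0,"z": -0.8,"yaw": 0},
  {"gripper": 0,"x": 0,"y": 0,"z": -0.6,"yaw": 0},
  {"gripper": 0,"x": 0,"y": 0,"z": -0.2,"yaw": 0},
])

```text
t: 24.33
position: [0.6241, 0.3135, 0.3381]
orientation: [0.701, 0.713, 0.004, 0.002]
force: [0.1, 0.6, 0.2]
grip_width: -0.002
```

Emit:
move_arm([
  {"gripper": 0,"x": -0.4,"y": -0.4,"z": 0,"yaw": 0},
  {"gripper": 0,"x": -0.6,"y": -0.4,"z": 0,"yaw": 0},
  {"gripper": 0,"x": -0.6,"y": -0.4,"z": 0,"yaw": 0},
  {"gripper": 0,"x": -0.6,"y": -0.4,"z": 0,"yaw": 0},
  {"gripper": 0,"x": -0.2,"y": -0.4,"z": 0,"yaw": 0},
  {"gripper": 0,"x": 0,"y": 0,"z": 0,"yaw": 0},
  {"gripper": 0,"x": 0,"y": 0,"z": 0,"yaw": 0},
  {"gripper": 0,"x": 0,"y": 0,"z": 0,"yaw": 0},
])

```text
t: 25.0
position: [0.5447, 0.216, 0.3313]
orientation: [0.701, 0.713, 0.0, -0.0]
force: [0.2, 0.3, 0.3]
grip_width: -0.003
```

```bash
python3 - <<'E'
from h import *
o=status.get_obs(); print(o['t'],o['position'],o['force'])
im=shot('wrist','w9'); c=im[:,:,::-1]; s=cv2.imread('pics/warm.png'); shot('side','d9'); shot('scene','s9')
c2=cv2.imread('pics/d9.png')[95:185,155:265]; c1=cv2.imread('pics/s9.png')[225:315,290:400]
k=np.zeros((600,800,3),np.uint8); k[:384,:512]=c
k[:240,512:800]=cv2.resize(c2,(288,240),interpolation=cv2.INTER_CUBIC); k[250:490,512:800]=cv2.resize(c1,(288,240),interpolation=cv2.INTER_CUBIC); cv2.imwrite('pics/c9.png',k)
E
```

```text
25.0 [0.54469318 0.21600466 0.33129244] [0.19410558 0.29741039 0.28107047]
```

View pics/c9.png

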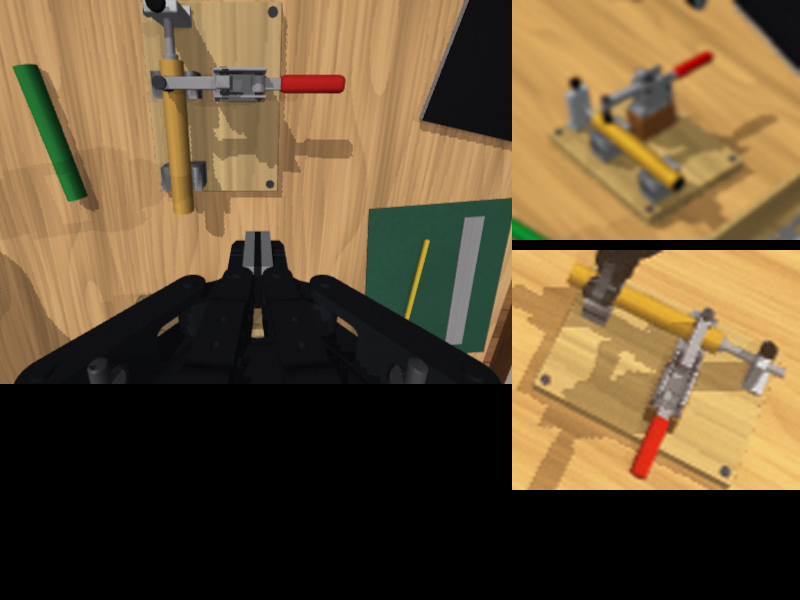

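The clamp is closed: the bar lies level with its pad on the tube at (160,83), and the handle is level at (312,84). The tube's end meets the stop head at (171,60). I'll hand in after one numeric check of that gap.

```bash
python3 - <<'E'
from h import *
im=cv2.imread('pics/w9.png'); print(im[50:66,171].tolist())
h=cv2.cvtColor(im,cv2.COLOR_BGR2HSV); M=cv2.inRange(h,(0,170,60),(6,255,255)); ys,xs=np.where(M)
print('handle end as if level z=.086:',ray('wrist',(xs.max(),ys[xs>xs.max()-6].mean()),.086), 'expected x',.448+.187-.001)
print('tube end',ray('wrist',(172,60),.0714),status.get_obs()['force'].round(1)); job.finish_job()
E
```

```text
[[114, 112, 114], [116, 114, 116], [118, 115, 118], [123, 121, 123], [126, 124, 127], [124, 121, 123], [120, 118, 120], [116, 114, 116], [104, 117, 127], [80, 129, 161], [67, 140, 182], [66, 140, 182], [67, 141, 183], [67, 141, 183], [67, 141, 184], [68, 141, 184]]
handle end as if level z=.086: [0.63396458 0.31264142 0.086     ] expected x 0.634
tube end [0.45184794 0.33314458 0.0714    ] [ 0.3  0.1 -0.5]
the job is handed in; nothing more can be done
```

I took the brass tube from the spoon rest, laid it in both V-blocks and slid it up to the end stop. I then closed the toggle clamp on it, withdrew the hand and handed the job in at about 25 s of the 67 s allowed. The hand-in gives no verdict.

- **Bedding:** I lowered the tube until I felt the V's, with 6 N up on the wrist (about 8 N into the V's). I then opened and re-closed the jaws so it could settle.
- **Stop contact:** The forward motion stopped and the wrist reading peaked at 5.3 N. That includes some sliding friction and is just above the 2–5 N asked for, but well under 10 N. I eased off to 4.6 N before releasing.
- **Clamp:** I pressed the handle down until it met its rest at 11.6 N; the fingertips were then at 92.5 mm, against an expected 93 mm. The last picture puts the handle's end at x = 0.634 m, which is where a level handle should be, and shows the pad on the tube.
- **Last checks:** I saw no gap at the stop in the last wrist picture. The computed end position (y = 0.333 m) is about 2 mm short of the earlier estimate of the head's face (0.335 m). That is within the calibration error, so I relied on the picture and the earlier contact force. With the hand clear, the wrist force was about zero.

I did not take a last picture of the box, so I have not confirmed by sight that the other things in it are undisturbed. I saw no unexpected forces while working there.

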